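# Blow out a skate wheel's bearing with the bench air gun

## Task

Gently push the skate wheel lying in the blow-off rig's channel all the way in under the clear hood until it rests against the stop. Then squeeze the air gun's trigger fully against its grip, with the hand centred so that the grip is never pressed with more than about 35 N, keep it squeezed for two seconds and let it spring right back, leaving the wheel in place and the jar, dish, spare wheels and loose bearing undisturbed.

Things in the scene. Friction and masses are not known exactly. Their poses are not given: they have to be found in the camera images.
- rig: The fixed blow-off rig: aluminium plate 10 mm thick, x -130 to +105, y -170 to +60 mm about the origin on the bench. z up; x runs from the air gun (at x about -65 mm) to the wheel channel (centre line x = +60 mm); y runs along the channel from its open mouth to the stop. It is turned half round, +-0.3 rad: rig +x points about to the robot. All points here keep its axes.
- mouth (a point): Open end of the wheel channel, on the plate's top (10 mm above the bench), on the centre line. The channel runs 191 mm from here along rig +y to the stop's face; it is 58 mm wide between two steel rails 6 mm thick and 20 mm high above the plate.
- hood_edge (a point): Top of the clear hood's near edge, on the channel's centre line, 55 mm above the bench. The hood covers the channel from here 49 mm onward in rig +y, 35 mm to either side; its roof is 5 mm thick with 40 mm clear height above the plate, sides closed, open at this edge.
- home (a point): On the plate under the hood: where the middle of the wheel's underside lies when the wheel is against the steel stop, whose face is 27 mm further along rig +y.
- wheel: The skate wheel to be blown out, lying flat in the channel outside the hood: 54 mm diameter, 32 mm high, about 100 g, rubbery, with a steel bearing in its middle. Origin at the middle of its underside, which rests on the plate (10 mm above the bench); z is up along its axle line.
- foot (a point): Nominal root of the air gun's grip, 60 mm above the bench: centre of the top of its aluminium valve block (60 x 36 x 44 mm; 28 mm behind to 32 mm ahead in rig x), whose nozzle points at the hood. The gun is clamped rigidly in a slotted foot, up to 11 mm either way along rig x from nominal (not along y); the real place is not reported: see or feel it. All nominal points shift with it.
- grip_nominal (a point): Nominal point on the black pistol grip's middle line, 60 mm from its root. Grip: 26 mm deep, 24 mm wide (rig y), ends 28 mm above here. It leans back to rig -x by 0.5 rad: w, up along the grip = (-sin 0.5, 0, cos 0.5) in rig axes; u, square to it towards the trigger = (cos 0.5, 0, sin 0.5). Grip back at u = -13, front at u = +13 mm. True point up to 11 mm off along rig x.
- hinge_nominal (a point): Nominal hinge of the steel trigger lever (10 mm thick, 18 mm wide), at u = 22, w = 18 mm from the grip's root. It reaches 58 mm up. At rest it slants 0.26 rad forward: front face at about u = 27 mm + 0.27 x (w - 18 mm), top front corner u = 42, w = 73 mm. Squeezed it is parallel to the grip, front face at u = 27 mm: 40 mm from the grip's back. Shifts with the gun.
- trigger (a joint): Trigger angle, rad: 0 released, 0.26 fully squeezed at its end stop; spring 6.7 N (released) to 12.6 N (squeezed) 40 mm above its hinge. The gun is rigid: fingers closing off-centre stall on the grip's back, or on the bottomed trigger alone; the side force on the wrist tells which (along -u or +u): shift the hand that way until both bear.
- jar: Bystander: closed glass jar with a steel screw cap, 68 mm diameter, 95 mm high. Origin at the middle of its underside.
- dish: Bystander: round tin dish of bearings, 96 mm over the rim, 22 mm high. Origin at the middle of its underside.
- spare_a: Bystander: a spare wheel like the one in the channel, lying on the bench beside the rig towards the channel's mouth end. Origin at the middle of its underside.
- spare_b: Bystander: another spare wheel on the bench beside the gun's corner of the rig. Origin at the middle of its underside.
- bearing: Bystander: loose steel bearing, 22 mm diameter, 7 mm high, lying flat near the stop end of the rig. Origin at the middle of its underside.
Not all that is in view belongs to the job. What is shaped like the wheel but purple is not meant.

How it is judged:
By the outcome, as a careful person would: the job done as asked, in the order asked, and still so for the second after the job is handed in, with the robot touching nothing.
It also fails if it takes over 58 s, if anything falls off the work surface, if the arm or the gripper's body presses on something with over 40 N, if the wrist force passes 120 N, or if a joint passes its speed limit or range.

## Robot

A 6-joint arm with a two-finger parallel gripper is mounted at the origin on the work surface. World frame = base frame: x ahead of the robot, y to its left, z up, the work surface at z = 0. Lengths are in m, angles in degrees, forces in N, time in s.
With the tool pointing down it reaches from about 0.4 to 0.825 m from the base axis. Payload 7 kg.
Tool frame: the origin (TCP) lies on the centre line of the jaws, within the pads' length; the fingertips stand 19 mm ahead of it and the grasp point (between the pads) is the TCP (r.tips_ahead is the distance from the TCP to the fingertips, in m); z points along the fingers, y is the line along which they close (so a half turn about z gives the same grasp; the last joint's range is limited). The gripper opens to 88 mm and grips with 3 to 60 N. Pads are 19 mm wide; open, the fingers measure 130 mm over their backs; the gripper's body (78 mm by 193 mm) begins 47 mm behind the grasp point.
Start: joints at [81.652, 20.546, 0.682, 0, -70.136, -16.507], TCP at [0.284, 0.612, 0.246] pointing down, gripper open.
Joint ranges: [-176.03, 176.03], [-82.01, 121.73], [-58.28, 71.71], [-173.87, 95.51], [-174.79, -0.11], [-173.66, 173.66]. Speed limits (degrees/s): [136.94, 136.94, 172.46, 180, 180, 180].

## Interface

Orientations are given as [roll, pitch, yaw] about the fixed x, y, z axes, in that order (R = Rz(yaw) Ry(pitch) Rx(roll)).
In Python, from plant import r, viewer, close_job gives the robot as it stands. The module is installed in compiled form; this text tells all that it offers.
- The arm moves only by the tool arm_command, never from a script. Its arguments are lists of equal length, an entry for each row: "travel": the shift along the world's x, y, z scaled (see below), a list of three; "delta_rot": the turn, a rotation vector about the world's x, y, z scaled (see below), a list of three. In form: {"travel": [[dx, dy, dz], ...], "delta_rot": [[rx, ry, rz], ...]}. A call has 1 to 20 rows; each row is the pose to reach, as a shift and turn from the pose commanded when the call began; what a row does not reach only later rows make up. The controller multiplies each number of a shift by 0.5 m and each number of a turn by 90 degrees. A row lasts 1/8 s, in which the tool goes at most 62.5 mm and 10.7 degrees, less where a joint would pass 70% of its speed; a pose out of reach is approached as far as the arm can. A call with a number of a shift or a turn outside -1 to 1 is refused whole. A call with a gripper value outside its range is refused whole. "grip" is the opening, from 0 (shut) to 1 (fully open), set as the call begins (left out, the last holds). The fingers move at their own pace and stop on an object; "newtons" is the grip in N (left out, the last holds). Time passes only in rows, so rows that repeat a pose let the fingers close. It gives the time, the measured TCP pose, the force, the opening and the grip force at its end, in the units of the state.
- r.get_state(): the state, without advancing time (a new reading comes with each control period).
- viewer.capture(name): name is "side" or "top"; returns a dict with "img" (480x640x3 uint8, red, green, blue), "camera_matrix" (3x3 intrinsics, pixels), "R" (3x3) and "t" (3): a world point X has camera coordinates R X + t. Camera axes: x right, y down, z forward; pixel columns grow to the right and rows downward; lengths in m; the calibration is good to about 2 mm. A picture is of the moment at which its call begins. There is no depth.
- close_job(): hands the job in; it is judged then, once.
The state is a dict: "time_s": time; "joints": joint angles; "qd": joint speeds; "joint_torque": joint torques, N m; "tcp_pos": TCP position; "eef_rot": TCP orientation; "contact_force": force on the tool from outside, world axes, zero at the start; "moment": the same for the moment, N m; "gripper_width": finger opening in m; "gripper_force": force on a finger pad.
Only numpy, scipy, OpenCV 4.12 (cv2) and the standard library are available. Lean on these libraries where they do the work, as an engineer would, in place of code of your own. Each camera call takes 0.05 s, during which the arm holds its last target. There are 200 camera calls.

## Working session

There is one attempt and no reset: what is moved stays moved. The work goes in short steps, Python scripts to look and compute and a tool call to move; the robot and the scene stay as the last step left them, time stands still between calls to the robot, and variables do not carry over. Pictures are saved under pics/ and viewed, at most 10 in all, crops included, and the job is handed in when it is done.

Besides the shell and the picture viewer there is one more tool, called after "Call:" as name(argument=value, ...) on one line, values as JSON. arm_command: Moves the arm, as the interface text tells. Shifts and turns lie within -1 to 1; 1 stands for 0.5 m of shift or 90 degrees of turn. Its arguments: {"type":"object","properties":{"travel":{"type":"array"},"delta_rot":{"type":"array"},"grip":{"type":"number"},"newtons":{"type":"number"}},"required":["travel","delta_rot"]}

```bash
mkdir -p pics
cat > h.py <<'E'
import numpy as np, cv2, json
from plant import r, viewer
def cap(n,f):
    c=viewer.capture(n); cv2.imwrite('pics/'+f,cv2.cvtColor(c['img'],cv2.COLOR_RGB2BGR))
    np.savez('pics/'+f[:-4]+'.npz',**{k:np.array(v) for k,v in c.items()}); return c
def load(f): return dict(np.load('pics/'+f+'.npz'))
def ray(c,uv):
    K,R,t=c['camera_matrix'],c['R'],c['t']
    d=R.T@np.linalg.solve(K,[uv[0],uv[1],1.]); return -R.T@t,d
def onz(c,uv,z):
    o,d=ray(c,uv); return o+d*(z-o[2])/d[2]
def proj(c,X):
    p=c['camera_matrix']@(c['R']@np.array(X)+c['t']); return p[:2]/p[2]
E
python3 - <<'E'
from h import *
for n in('side','top'):
    c=cap(n,n+'1.png'); print(n,(-c['R'].T@c['t']).round(3),c['R'][2].round(3),c['camera_matrix'][0,0])
print(r.get_state())
E
```

```text
side [ 0.181 -0.408  0.583] [ 0.474  0.546 -0.691] 498.7224152476432
top [0.423 0.013 0.936] [ 0.097 -0.034 -0.995] 537.4565726780504
{'time_s': 0.1, 'joints': array([ 8.16557132e+01,  2.05871262e+01,  6.39111880e-01, -1.57740828e-02,
       -7.01360260e+01, -1.65078219e+01]), 'qd': array([ 0.05724214, -0.12872852,  0.1769302 ,  0.09140645, -0.00240379,
        0.0069404 ]), 'joint_torque': array([-1.84464887e-03, -5.84163308e+01,  2.93752867e+01,  7.01543882e+00,
        1.02342243e-02, -4.38102734e-05]), 'tcp_pos': array([0.28353925, 0.61211433, 0.24472552]), 'eef_rot': array([ 1.79915210e+02, -9.66344005e-03, -2.48574722e+01]), 'contact_force': array([-0.04980467,  0.62283104, -1.04017504]), 'moment': array([-0.07528171, -0.00225685,  0.0079803 ]), 'gripper_force': 0.0, 'gripper_width': 0.08748793539589245}
```

View pics/side1.png

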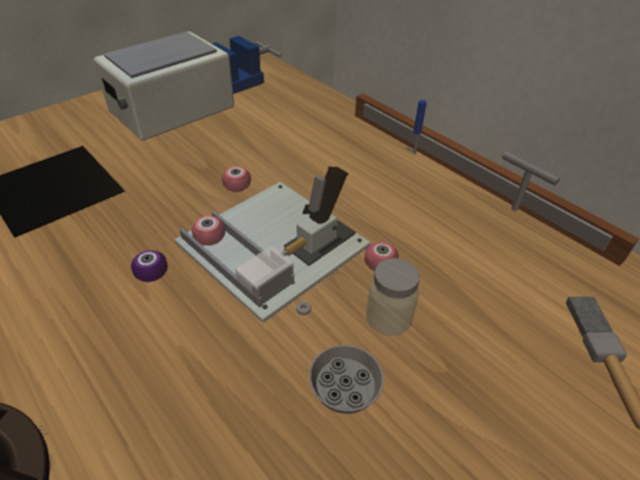

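View pics/top1.png

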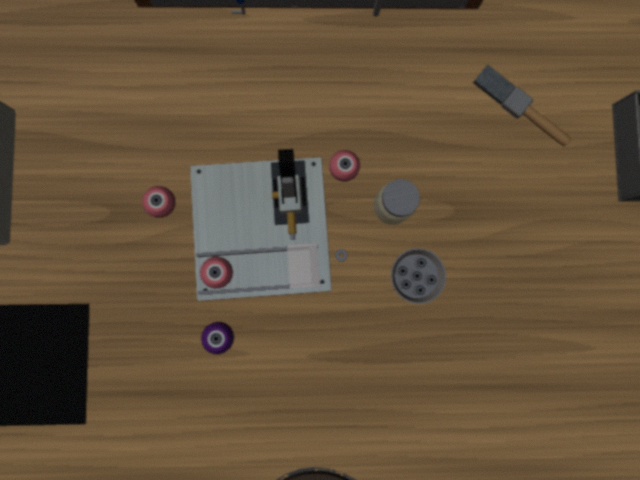

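Top view: the wheel candidates are pink in the channel at (215,272), spare at (158,201), spare at (345,165) and purple at (217,338). I choose (215,272), because it lies between the rails on the plate. The gun is at about (288,190), the hood at (301,267), the bearing at (341,256), the dish at (417,276) and the jar at (397,202).

```bash
cat > m.py <<'E'
from h import *
c=load('top1'); im=c['img']; hsv=cv2.cvtColor(im,cv2.COLOR_RGB2HSV)
# plate: greyish bright
m=((hsv[...,1]<45)&(hsv[...,2]>100)).astype(np.uint8)
m[:,:185]=0;m[:,335:]=0;m[:150]=0;m[310:]=0
m=cv2.morphologyEx(m,cv2.MORPH_CLOSE,np.ones((5,5)))
k=max(cv2.findContours(m,cv2.RETR_EXTERNAL,cv2.CHAIN_APPROX_NONE)[0],key=cv2.contourArea)
q=cv2.boxPoints(cv2.minAreaRect(np.array([onz(c,p[0],.01)[:2]*1000 for p in k],np.float32)))
print('plate rect mm',q.round(1)); print(np.linalg.norm(q[0]-q[1]),np.linalg.norm(q[1]-q[2]))
# pink wheels
pm=(((hsv[...,0]>165)|(hsv[...,0]<6))&(hsv[...,1]>90)&(hsv[...,2]>90)).astype(np.uint8)
for k in cv2.findContours(cv2.morphologyEx(pm,cv2.MORPH_OPEN,np.ones((3,3))),cv2.RETR_EXTERNAL,cv2.CHAIN_APPROX_NONE)[0]:
    if cv2.contourArea(k)>200:
        (u,v),rad=cv2.minEnclosingCircle(k); print('pink',u,v,rad,onz(c,(u,v),.026).round(4))
cv2.imwrite('pics/ctop.png',cv2.cvtColor(cv2.resize(im[140:310,180:350],None,fx=3.5,fy=3.5,interpolation=cv2.INTER_CUBIC),cv2.COLOR_RGB2BGR))
s=load('side1')['img']
cv2.imwrite('pics/cside.png',cv2.cvtColor(cv2.resize(s[150:330,165:405],None,fx=3.3,fy=3.3,interpolation=cv2.INTER_CUBIC),cv2.COLOR_RGB2BGR))
E
python3 m.py
```

```text
plate rect mm [[402.9 197.3]
 [416.9 -32. ]
 [650.6 -17.7]
 [636.6 211.6]]
229.70459 234.15477
pink 212.5 272.0 14.221562385559082 [0.4504 0.1677 0.026 ]
pink 154.04930114746094 200.23239135742188 14.128284454345703 [0.573 0.267 0.026]
pink 342.37628173828125 163.88143920898438 13.976180076599121 [ 0.634  -0.0537  0.026 ]
```

View pics/ctop.png

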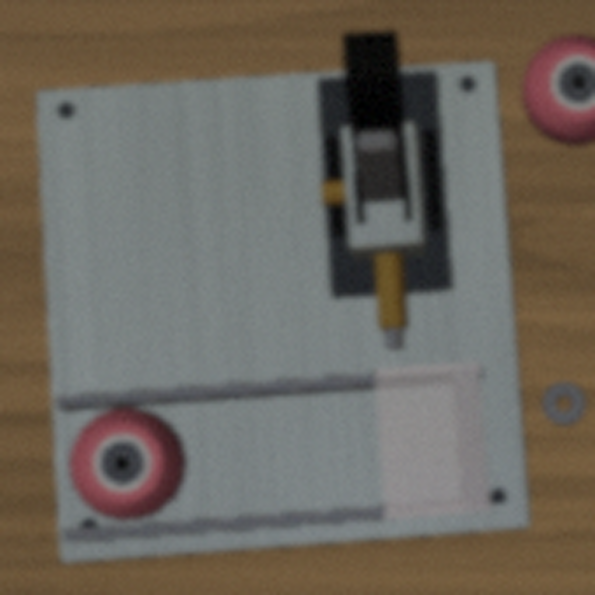

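View pics/cside.png

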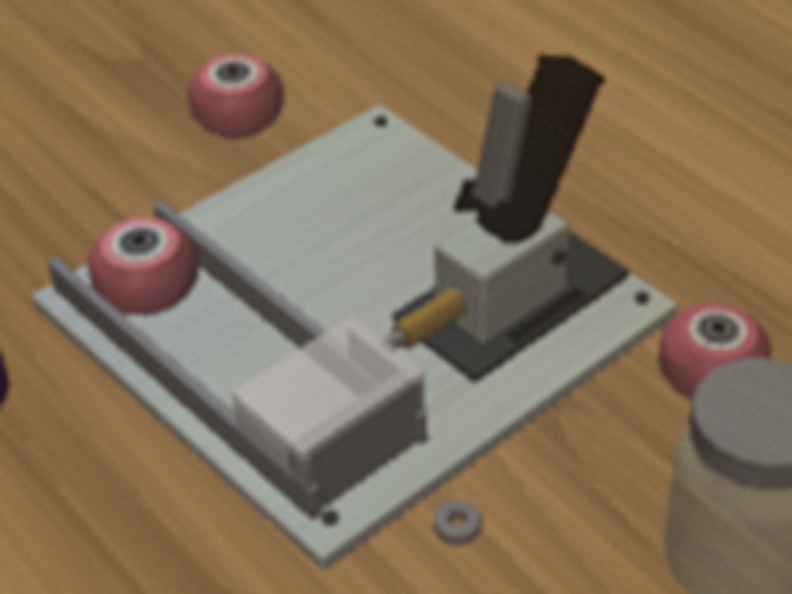

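The crops confirm the pick: the pink wheel at crop (122,463) is in the channel between the rails, outside the hood. In the side crop, the block's top corners are at (437,248), (487,278) and (567,225). The grip top is at (540–603, 55–80).

```bash
cat >> h.py <<'E'
ex=np.array([-.99814,-.0611,0]);ey=np.array([.0611,-.99814,0]);ez=np.array([0,0,1.])
O=np.array([.4169,-.032,0])-.105*ex-.06*ey
def rig(X): d=np.array(X)-O; return (np.array([d@ex,d@ey,d[2]])*1000).round(1)
def wor(p): p=np.array(p)/1000; return O+p[0]*ex+p[1]*ey+p[2]*ez
E
python3 - <<'E'
from h import *
print('O',O)
t=load('top1');s=load('side1')
S=lambda u,v:(165+u/3.3-.35,150+v/3.3-.35); T=lambda u,v:(180+u/3.5-.36,140+v/3.5-.36)
for n,p in dict(fl=(437,248),fr=(487,278),rr=(567,225)).items(): print('side',n,rig(onz(s,S(*p),.06)))
for p in [(348,247),(424,247)]: print('top block',rig(onz(t,T(*p),.06)),rig(onz(t,T(*p),.016)))
for p in [(345,35),(396,33)]: print('top grip',[rig(onz(t,T(*p),z)) for z in (.13,.137,.143)])
for p in [(540,55),(572,57),(603,80)]: print('side grip top',[rig(onz(s,S(*p),z)) for z in(.131,.137,.143)])
for p in [(377,368),(384,520),(376,443)]: print('hood',rig(onz(t,T(*p),.055)))
# steel trigger top, bbox corners in top & side
for p in [(358,133),(396,133)]: print('trig top T',rig(onz(t,T(*p),.137)))
for p in [(122,463)]: print('wheel',rig(onz(t,T(*p),.042)))
for p in [(62,403),(68,536)]: print('rail ends',rig(onz(t,T(*p),.03)))
for p in [(563,403)]: print('bearing',rig(onz(t,T(*p),.007)))
E
```

```text
O [0.5180387 0.0343039 0.       ]
side fl [-28.2 -10.5  60. ]
side fr [-31.1  20.8  60. ]
side rr [-85.4  20.2  60. ]
top block [-32.4 -17.9  60. ] [-38.9 -19.5  16. ]
top block [-30.   17.6  60. ] [-36.3  17.8  16. ]
top grip [array([-115.3,  -10.4,  130. ]), array([-113.5,  -10.2,  137. ]), array([-111.9,  -10. ,  143. ])]
top grip [array([-114.8,   11.8,  130. ]), array([-112.9,   11.9,  137. ]), array([-111.4,   11.9,  143. ])]
side grip top [array([-102.6,  -18.9,  131. ]), array([-96.4, -13. , 137. ]), array([-90.3,  -7.2, 143. ])]
side grip top [array([-112.5,   -7.5,  131. ]), array([-106.2,   -1.8,  137. ]), array([-99.9,   3.9, 143. ])]
side grip top [array([-109.9,   15. ,  131. ]), array([-103.6,   20.3,  137. ]), array([-97.3,  25.7, 143. ])]
hood [24.9 -8.3 55. ]
hood [95.9 -9.9 55. ]
hood [ 59.9 -11.2  55. ]
trig top T [-70.2  -7.4 137. ]
trig top T [-69.1   8.8 137. ]
wheel [  60.1 -131.4   42. ]
rail ends [  28.9 -160.2   30. ]
rail ends [  92.3 -160.7   30. ]
bearing [44.9 80.9  7. ]
```

```bash
cat >> h.py <<'E'
from scipy.spatial.transform import Rotation as Ro
def cur(): s=r.get_state(); return np.array(s['tcp_pos']),Ro.from_euler('xyz',s['eef_rot'],degrees=True)
def tgt(zt,yt): zt=np.array(zt);yt=np.array(yt); return Ro.from_matrix(np.stack([np.cross(yt,zt),yt,zt],1))
def go(p,Rt=None,p0=None,R0=None):
    a,b=cur(); a=a if p0 is None else np.array(p0); b=R0 or b
    print('pos',np.round(p,4),'travel',((np.array(p)-a)/.5).round(4), '' if Rt is None else ('rot',((Rt*b.inv()).as_rotvec(degrees=True)/90).round(4)))
E
python3 - <<'E'
from h import *
D=tgt(-ez,ex) ; print(D.as_euler('xyz',degrees=True), tgt(-ez,-ex).as_euler('xyz',degrees=True))
D=D if abs(D.as_euler('xyz',degrees=True)[2]+86.5)<5 else tgt(-ez,-ex)
for p in [(60,-182,150),(60,-182,37),(60,-165,37),(60,-34,37)]: go(wor(p),D)
for n,X in dict(sa=(.573,.267,.0),sb=(.634,-.0537,0)).items(): print(n,rig(X))
E
```

```text
[-180.            0.          -86.49707525] [180.           0.          93.50292475]
pos [0.447  0.2123 0.15  ] travel [ 0.327  -0.7996 -0.1895] ('rot', array([ 0.0007, -0.0008, -0.6849]))
pos [0.447  0.2123 0.037 ] travel [ 0.327  -0.7996 -0.4155] ('rot', array([ 0.0007, -0.0008, -0.6849]))
pos [0.4481 0.1953 0.037 ] travel [ 0.3291 -0.8336 -0.4155] ('rot', array([ 0.0007, -0.0008, -0.6849]))
pos [0.4561 0.0646 0.037 ] travel [ 0.3451 -1.0951 -0.4155] ('rot', array([ 0.0007, -0.0008, -0.6849]))
sa [ -69.1 -228.9    0. ]
sb [-110.4   94.9    0. ]
```

Call:
arm_command(travel=[[0.02,-0.05,-0.01],[0.06,-0.15,-0.04],[0.1,-0.25,-0.06],[0.14,-0.35,-0.08],[0.18,-0.45,-0.11],[0.22,-0.55,-0.13],[0.26,-0.65,-0.15],[0.3,-0.74,-0.18],[0.32,-0.785,-0.19],[0.327,-0.8,-0.19],[0.327,-0.8,-0.19]], delta_rot=[[0,0,-0.05],[0,0,-0.13],[0,0,-0.22],[0,0,-0.3],[0,0,-0.39],[0,0,-0.48],[0,0,-0.57],[0,0,-0.64],[0,0,-0.675],[0,0,-0.685],[0,0,-0.685]], grip=0, newtons=10)

```text
time_s: 1.48
tcp_pos: [0.4474, 0.2125, 0.1507]
eef_rot: [-180.0, 0.0, -86.5]
contact_force: [-0.4, -0.1, -0.5]
gripper_width: 0.0005
gripper_force: 0.0
```

Call:
arm_command(travel=[[0,0,-0.04],[0,0,-0.1],[0,0,-0.16],[0,0,-0.2],[0,0,-0.22],[0,0,-0.226],[0,0,-0.226],[0.0003,-0.006,-0.226],[0.0006,-0.012,-0.226],[0.0012,-0.02,-0.226],[0.0018,-0.028,-0.226],[0.0022,-0.036,-0.226],[0.0027,-0.044,-0.226],[0.0032,-0.052,-0.226],[0.0037,-0.06,-0.226]], delta_rot=[[0,0,0],[0,0,0],[0,0,0],[0,0,0],[0,0,0],[0,0,0],[0,0,0],[0,0,0],[0,0,0],[0,0,0],[0,0,0],[0,0,0],[0,0,0],[0,0,0],[0,0,0]])

```text
time_s: 3.35
tcp_pos: [0.4492, 0.1823, 0.0376]
eef_rot: [-180.0, 0.0, -86.5]
contact_force: [0.4, 0.4, 0.3]
gripper_width: 0.0004
gripper_force: 0.6
```

Run:
```python
from h import *
print(rig(cur()[0]), r.get_state()['contact_force'])
go(wor((60,-34,38)))
c=cap('side','side2.png'); cv2.imwrite('pics/c2.png',cv2.cvtColor(cv2.resize(c['img'][120:330,120:405],None,fx=2.5,fy=2.5),cv2.COLOR_RGB2BGR))
```

```text
[  59.7 -152.    37.6] [0.40533329 0.4356845  0.30190376]
pos [0.4561 0.0646 0.038 ] travel [ 0.0137 -0.2355  0.0008]
```

View pics/c2.png

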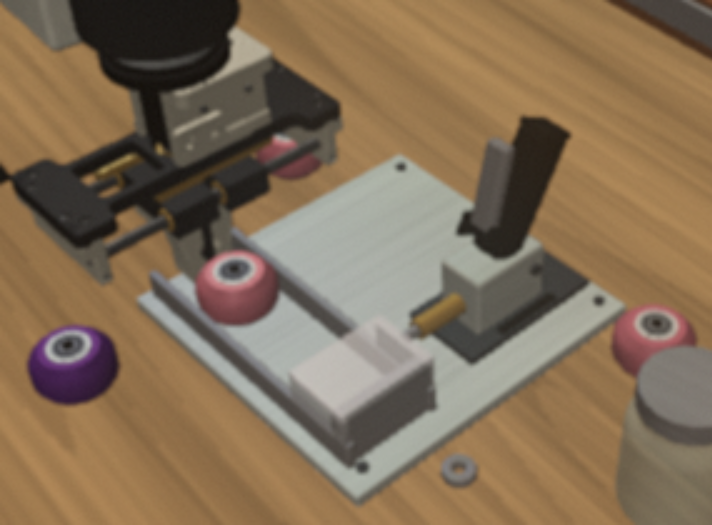

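The fingers are in the channel behind the wheel at crop (237,285), clear of the rails. Next I push on steadily.

Call:
arm_command(travel=[[0.0006,-0.01,0],[0.0012,-0.02,0],[0.0018,-0.03,0],[0.0024,-0.04,0],[0.003,-0.05,0],[0.0036,-0.06,0],[0.0042,-0.07,0],[0.0048,-0.08,0],[0.0054,-0.09,0],[0.006,-0.1,0],[0.0066,-0.11,0],[0.0072,-0.12,0],[0.0078,-0.13,0],[0.0084,-0.14,0],[0.009,-0.15,0],[0.0096,-0.16,0],[0.0102,-0.17,0],[0.0108,-0.18,0],[0.0114,-0.19,0],[0.012,-0.2,0]], delta_rot=[[0,0,0],[0,0,0],[0,0,0],[0,0,0],[0,0,0],[0,0,0],[0,0,0],[0,0,0],[0,0,0],[0,0,0],[0,0,0],[0,0,0],[0,0,0],[0,0,0],[0,0,0],[0,0,0],[0,0,0],[0,0,0],[0,0,0],[0,0,0]])

```text
time_s: 5.9
tcp_pos: [0.4551, 0.0821, 0.0376]
eef_rot: [180.0, 0.0, -86.5]
contact_force: [0.4, 1.4, -0.0]
gripper_width: 0.0005
gripper_force: 0.4
```

Call:
arm_command(travel=[[0.0003,-0.005,0],[0.0006,-0.01,0],[0.0009,-0.015,0],[0.0012,-0.02,0],[0.0014,-0.023,0],[0.0015,-0.026,0],[0.0015,-0.026,0]], delta_rot=[[0,0,0],[0,0,0],[0,0,0],[0,0,0],[0,0,0],[0,0,0],[0,0,0]])

```text
time_s: 6.78
tcp_pos: [0.4558, 0.0693, 0.0375]
eef_rot: [180.0, -0.0, -86.5]
contact_force: [0.6, 0.1, 0.7]
gripper_width: 0.0007
gripper_force: 0.1
```

Run:
```python
from h import *
print(rig(cur()[0]), r.get_state()['contact_force'])
```

```text
[ 60.  -38.7  37.5] [0.60932625 0.05812196 0.66948758]
```

Slow final approach, 1.25 mm per row.

Call:
arm_command(travel=[[0.0001,-0.0025,0],[0.0003,-0.005,0],[0.0005,-0.0075,0],[0.0006,-0.01,0],[0.0006,-0.01,0]], delta_rot=[[0,0,0],[0,0,0],[0,0,0],[0,0,0],[0,0,0]])

```text
time_s: 7.4
tcp_pos: [0.4581, 0.0669, 0.0382]
eef_rot: [-179.8, 0.2, -86.5]
contact_force: [-1.8, 13.3, 0.3]
gripper_width: 0.0008
gripper_force: 6.3
```

Call:
arm_command(travel=[[0.0001,-0.002,0],[0.0002,-0.004,0],[0.0002,-0.004,0]], delta_rot=[[0,0,0],[0,0,0],[0,0,0]])

```text
time_s: 7.78
tcp_pos: [0.4586, 0.0665, 0.0383]
eef_rot: [-179.7, 0.3, -86.5]
contact_force: [-5.2, 23.5, 0.9]
gripper_width: 0.0007
gripper_force: 11.7
```

Firm contact (wheel between fingers and stop). I back off and look.

Call:
arm_command(travel=[[-0.0002,0.01,0],[-0.001,0.03,0],[-0.004,0.08,0],[-0.007,0.13,0],[-0.008,0.14,0.06],[-0.008,0.14,0.16],[-0.008,0.14,0.26],[-0.008,0.14,0.36],[-0.008,0.14,0.44],[-0.008,0.14,0.44]], delta_rot=[[0,0,0],[0,0,0],[0,0,0],[0,0,0],[0,0,0],[0,0,0],[0,0,0],[0,0,0],[0,0,0],[0,0,0]], grip=1)

```text
time_s: 9.02
tcp_pos: [0.4534, 0.1331, 0.2607]
eef_rot: [-179.7, 0.1, -86.5]
contact_force: [0.2, 1.4, -0.7]
gripper_width: 0.087
gripper_force: 0.0
```

Run:
```python
from h import *
c=cap('top','top3.png'); s=cap('side','side3.png')
a=cv2.resize(c['img'][140:310,180:350],(400,400),interpolation=cv2.INTER_CUBIC); b=cv2.resize(s['img'][170:330,165:325],(400,400),interpolation=cv2.INTER_CUBIC)
cv2.imwrite('pics/c3.png',cv2.cvtColor(np.hstack([a,b]),cv2.COLOR_RGB2BGR)); print(rig(cur()[0]),r.get_state()['contact_force'])
```

```text
[  60.2 -101.9  257.3] [-0.32813749 -0.43037911  0.0642792 ]
```

View pics/c3.png

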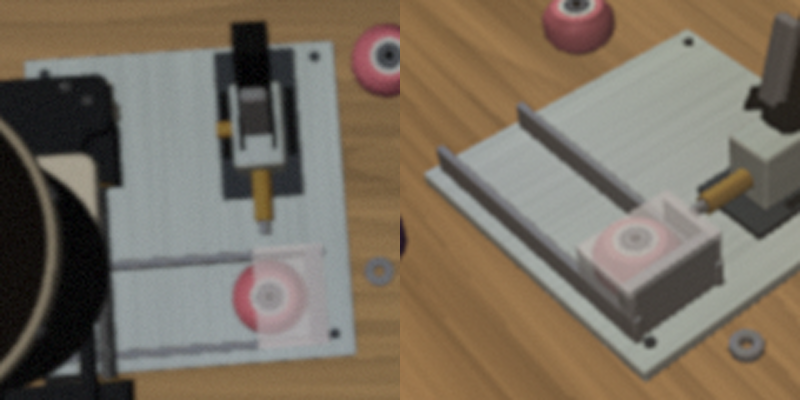

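The wheel shows under the hood: its centre is at (269,296) in the left crop and (635,238) in the right crop. Next I check its distance to the stop.

Run:
```python
from h import *
t=load('top3');s=load('side3')
T=lambda u,v:(180+u/2.353-.3,140+v/2.353-.3);S=lambda u,v:(165+u/2.5-.3,170+v/2.5-.3)
print('wheel',rig(onz(t,T(269,296),.042)),rig(onz(s,S(235,238),.042)))
print('hood far edge/ near edge',rig(onz(t,T(326,296),.055)),rig(onz(t,T(254,296),.055)), 'stop line',[rig(onz(t,T(306,296),z)) for z in(.03,.04,.05)])
hsv=cv2.cvtColor(t['img'],cv2.COLOR_RGB2HSV)
print('sat row',[(u,int(t['img'][265:268,u,0].mean()-t['img'][265:268,u,1].mean())) for u in range(276,325)])
g=t['img'][245:282,:].mean((0,2)); print('edge cols',[(u,int(g[u])) for u in range(284,326)])
D=tgt(-ez,ex)
uu=np.cos(.5)*ex+np.sin(.5)*ez; ww=-np.sin(.5)*ex+np.cos(.5)*ez
for f in(-62,):
    G=lambda u,w: wor((f,0,60))+ (u*uu+w*ww)/1000
    Rt=tgt(-ww,uu)
    for u,w in((10,175),(10,60)): go(G(u,w),Rt); print(rig(G(u,w)))
print(uu,ww,r.get_state()['joints'].round(1))
```

```text
wheel [59.  0. 42.] [60.7  1.3 42. ]
hood far edge/ near edge [62.4 39.8 55. ] [ 58.8 -10.1  55. ] stop line [array([60.4, 26.2, 30. ]), array([60.8, 26.1, 40. ]), array([61.2, 25.9, 50. ])]
sat row [(276, -8), (277, -4), (278, 13), (279, 43), (280, 65), (281, 72), (282, 74), (283, 75), (284, 71), (285, 58), (286, 31), (287, 9), (288, 0), (289, 2), (290, 4), (291, 3), (292, 4), (293, 4), (294, 3), (295, 5), (296, 3), (297, 3), (298, 3), (299, 4), (300, 2), (301, 5), (302, 12), (303, 21), (304, 23), (305, 23), (306, 20), (307, 18), (308, 17), (309, 14), (310, 10), (311, 5), (312, 4), (313, 4), (314, 2), (315, 3), (316, 3), (317, 2), (318, -2), (319, -5), (320, -7), (321, -7), (322, -7), (323, -8), (324, -7)]
edge cols [(284, 119), (285, 119), (286, 124), (287, 133), (288, 143), (289, 150), (290, 152), (291, 152), (292, 151), (293, 150), (294, 149), (295, 149), (296, 150), (297, 151), (298, 152), (299, 153), (300, 154), (301, 155), (302, 154), (303, 153), (304, 151), (305, 151), (306, 150), (307, 151), (308, 152), (309, 154), (310, 155), (311, 155), (312, 154), (313, 154), (314, 153), (315, 152), (316, 151), (317, 150), (318, 150), (319, 150), (320, 150), (321, 148), (322, 147), (323, 148), (324, 150), (325, 150)]
pos [0.6549 0.0427 0.2184] travel [ 0.4063 -0.1792 -0.0778] ('rot', array([-1.950e-02,  3.175e-01,  3.000e-04]))
[-137.1    0.   218.4]
pos [0.5999 0.0393 0.1174] travel [ 0.2962 -0.186  -0.2797] ('rot', array([-1.950e-02,  3.175e-01,  3.000e-04]))
[-82.    0.  117.4]
[-0.87595026 -0.05362029  0.47942554] [0.47853381 0.0292929  0.87758256] [ 40.4   0.4 -23.   -0.  -66.6 -36.9]
```

The wheel's leading edge is at y ≈ 27, next to the stop line, and it withstood 23 N, so it is home. Next I go over the gun with the hand tilted to the grip's lean.

Call:
arm_command(travel=[[0.04,-0.02,0],[0.12,-0.06,0],[0.2,-0.1,-0.02],[0.28,-0.135,-0.06],[0.34,-0.16,-0.1],[0.37,-0.175,-0.12],[0.382,-0.181,-0.122],[0.382,-0.181,-0.122],[0.382,-0.181,-0.122],[0.382,-0.181,-0.122]], delta_rot=[[-0.002,0.03,0],[-0.006,0.1,0],[-0.01,0.17,0],[-0.015,0.24,0],[-0.018,0.29,0],[-0.0195,0.3175,0],[-0.0195,0.3175,0],[-0.0195,0.3175,0],[-0.0195,0.3175,0],[-0.0195,0.3175,0]], grip=1)

```text
time_s: 10.38
tcp_pos: [0.6429, 0.0425, 0.1982]
eef_rot: [151.5, 0.0, -86.5]
contact_force: [-0.1, -0.6, 0.6]
gripper_width: 0.0878
gripper_force: 0.0
```

```bash
cat >> h.py <<'E'
uu=np.cos(.5)*ex+np.sin(.5)*ez; ww=-np.sin(.5)*ex+np.cos(.5)*ez
F=-62
def G(u,w): return wor((F,0,60))+(u*uu+w*ww)/1000
def uw(X): d=(np.array(X)-wor((F,0,60)))*1000; return np.array([d@uu,d@ww,d@ey]).round(1)
def st():
    s=r.get_state(); f=np.array(s['contact_force']); print('t',round(s['time_s'],2),'u,w,y',uw(s['tcp_pos']),'Fu,Fw,Fy',[round(float(f@a),1) for a in(uu,ww,ey)],'width',round(s['gripper_width']*1000,1),'gf',round(s['gripper_force'],1))
E
python3 - <<'E'
from h import *
st(); Rt=tgt(-ww,uu); go(G(10,60),Rt); print(r.get_state()['joints'].round(1))
c=cap('side','side4.png');t=cap('top','top4.png')
a=cv2.resize(c['img'][90:290,200:450],(500,400),interpolation=cv2.INTER_CUBIC)
cv2.imwrite('pics/c4.png',cv2.cvtColor(a,cv2.COLOR_RGB2BGR))
E
```

```text
t 10.38 u,w,y [ 10.8 151.5  -0.5] Fu,Fw,Fy [0.4, 0.5, 0.6] width 87.8 gf 0.0
pos [0.5999 0.0393 0.1174] travel [-0.0861 -0.0063 -0.1615] ('rot', array([-0.0003,  0.0018, -0.0005]))
[ 17.2  36.8  18.4  -6.6 -99.4 -13.1]
```

View pics/c4.png

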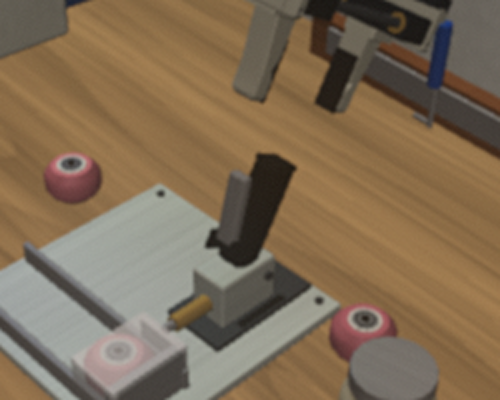

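The open fingers at crop (262,90) and (335,100) straddle the grip's axis and line up with its lean. Descend along the grip.

Call:
arm_command(travel=[[-0.004,-0.0003,-0.008],[-0.012,-0.001,-0.022],[-0.022,-0.0016,-0.041],[-0.033,-0.0024,-0.062],[-0.044,-0.0032,-0.082],[-0.055,-0.004,-0.103],[-0.066,-0.0048,-0.124],[-0.076,-0.0056,-0.142],[-0.083,-0.006,-0.156],[-0.086,-0.0063,-0.1615],[-0.086,-0.0063,-0.1615]], delta_rot=[[0,0,0],[0,0,0],[0,0,0],[0,0,0],[0,0,0],[0,0,0],[0,0,0],[0,0,0],[0,0,0],[0,0,0],[0,0,0]])

```text
time_s: 11.85
tcp_pos: [0.6003, 0.0388, 0.1158]
eef_rot: [151.4, -0.0, -86.5]
contact_force: [0.4, 0.1, -1.1]
gripper_width: 0.0878
gripper_force: 0.0
```

Run:
```python
from h import *
st(); go(G(7,60))
for n in('top','side'): cap(n,n+'5.png')
c=load('side5');t=load('top5')
a=cv2.resize(c['img'][130:270,250:390],(400,400),interpolation=cv2.INTER_CUBIC);b=cv2.resize(t['img'][120:260,220:360],(400,400),interpolation=cv2.INTER_CUBIC)
cv2.imwrite('pics/c5.png',cv2.cvtColor(np.hstack([a,b]),cv2.COLOR_RGB2BGR))
```

```text
t 11.85 u,w,y [ 8.9 58.7  0.6] Fu,Fw,Fy [-0.9, -0.7, -0.1] width 87.8 gf 0.0
pos [0.6025 0.0395 0.116 ] travel [0.0045 0.0014 0.0004]
```

View pics/c5.png

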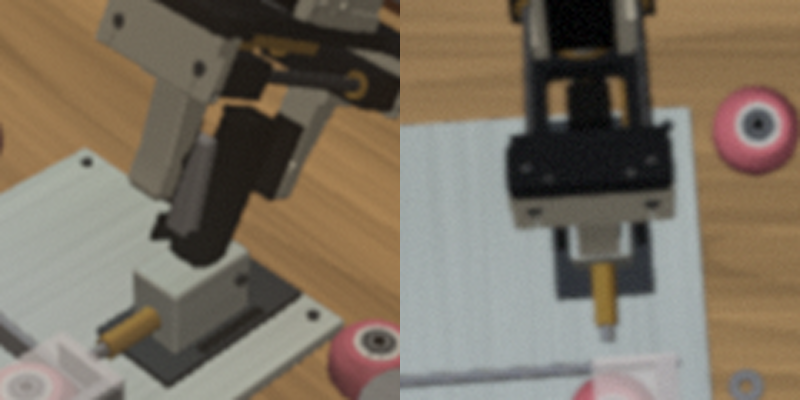

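The fingers straddle grip and trigger with clear gaps on both sides. Next I centre at u ≈ 7 and close gently.

Call:
arm_command(travel=[[0.0035,0.001,-0.002],[0.0035,0.001,-0.002]], delta_rot=[[0,0,0],[0,0,0]], grip=0.6, newtons=14)

```text
time_s: 12.2
tcp_pos: [0.6022, 0.0393, 0.1148]
eef_rot: [151.4, -0.0, -86.5]
contact_force: [-0.3, 0.6, -1.0]
gripper_width: 0.0733
gripper_force: 0.0
```

```bash
python3 -c "
from h import *
st()"
```

```text
t 12.2 u,w,y [ 6.7 58.8  0.1] Fu,Fw,Fy [-0.2, -1.0, -0.6] width 73.3 gf 0.0
```

Call:
arm_command(travel=[[0,0,0],[0,0,0],[0,0,0]], delta_rot=[[0,0,0],[0,0,0],[0,0,0]], grip=0.5, newtons=14)

```text
time_s: 12.58
tcp_pos: [0.6011, 0.0389, 0.1165]
eef_rot: [151.3, -0.0, -86.5]
contact_force: [-3.8, 1.1, 12.0]
gripper_width: 0.0456
gripper_force: 4.5
```

```bash
python3 -c "
from h import *
st()"
```

```text
t 12.57 u,w,y [ 8.5 59.8  0.5] Fu,Fw,Fy [9.0, 8.7, -1.3] width 45.6 gf 4.5
```

Call:
arm_command(travel=[[0,0,0],[0,0,0],[0,0,0]], delta_rot=[[0,0,0],[0,0,0],[0,0,0]], grip=0.4, newtons=16)

```text
time_s: 12.95
tcp_pos: [0.6031, 0.0391, 0.1154]
eef_rot: [151.5, -0.0, -86.5]
contact_force: [4.7, -1.1, 3.7]
gripper_width: 0.0401
gripper_force: 16.0
```

```bash
python3 -c "
from h import *
st()"
```

```text
t 12.95 u,w,y [ 6.2 59.7  0.4] Fu,Fw,Fy [-2.3, 5.4, 1.4] width 40.1 gf 16.0
```

Fully squeezed: width 40.1 mm and side force only −2.3 N. Hold with 20 N.

Call:
arm_command(travel=[[0,0,0],[0,0,0],[0,0,0],[0,0,0],[0,0,0],[0,0,0],[0,0,0],[0,0,0],[0,0,0],[0,0,0],[0,0,0],[0,0,0],[0,0,0],[0,0,0],[0,0,0],[0,0,0],[0,0,0],[0,0,0],[0,0,0],[0,0,0]], delta_rot=[[0,0,0],[0,0,0],[0,0,0],[0,0,0],[0,0,0],[0,0,0],[0,0,0],[0,0,0],[0,0,0],[0,0,0],[0,0,0],[0,0,0],[0,0,0],[0,0,0],[0,0,0],[0,0,0],[0,0,0],[0,0,0],[0,0,0],[0,0,0]], grip=0.4, newtons=20)

```text
time_s: 15.45
tcp_pos: [0.6032, 0.0391, 0.1153]
eef_rot: [151.5, -0.0, -86.5]
contact_force: [4.8, -1.4, 4.3]
gripper_width: 0.04
gripper_force: 20.0
```

```bash
python3 -c "
from h import *
st(); c=cap('side','side6.png')
a=cv2.resize(c['img'][130:270,250:390],(400,400),interpolation=cv2.INTER_CUBIC);cv2.imwrite('pics/c6.png',cv2.cvtColor(a,cv2.COLOR_RGB2BGR))"
```

```text
t 15.45 u,w,y [ 6.1 59.7  0.4] Fu,Fw,Fy [-2.1, 6.0, 1.7] width 40.0 gf 20.0
```

View pics/c6.png

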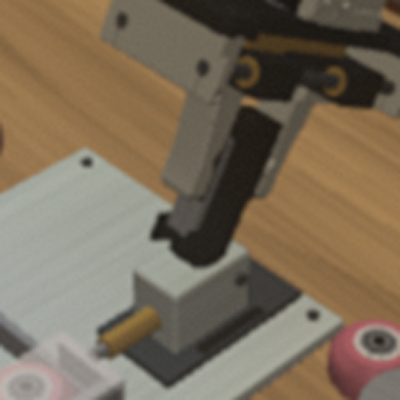

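The trigger, at crop (205,185), lies parallel to the grip at a 40.0 mm opening, fully squeezed. Hold a bit longer, then open and withdraw along the grip.

Call:
arm_command(travel=[[0,0,0],[0,0,0],[0,0,0],[0,0,0]], delta_rot=[[0,0,0],[0,0,0],[0,0,0],[0,0,0]])

```text
time_s: 16.0
tcp_pos: [0.6031, 0.039, 0.1153]
eef_rot: [151.5, -0.0, -86.5]
contact_force: [5.1, 0.3, 3.6]
gripper_width: 0.0396
gripper_force: 20.0
```

Call:
arm_command(travel=[[0,0,0],[0,0,0],[0,0,0],[0,0,0],[-0.004,0,0.003],[-0.004,0,0.003],[-0.004,0,0.003],[0.008,0.001,0.025],[0.028,0.002,0.063],[0.05,0.003,0.104],[0.072,0.005,0.145],[0.09,0.006,0.18],[0.09,0.006,0.24],[0.09,0.006,0.26],[0.09,0.006,0.26]], delta_rot=[[0,0,0],[0,0,0],[0,0,0],[0,0,0],[0,0,0],[0,0,0],[0,0,0],[0,0,0],[0,0,0],[0,0,0],[0,0,0],[0,0,0],[0,0,0],[0,0,0],[0,0,0]], grip=1)

```text
time_s: 17.88
tcp_pos: [0.6473, 0.0424, 0.2456]
eef_rot: [151.5, 0.0, -86.5]
contact_force: [0.8, 1.0, -0.6]
gripper_width: 0.0875
gripper_force: 0.0
```

```bash
python3 -c "
from h import *
st(); c=cap('side','side7.png'); t=cap('top','top7.png')
a=cv2.resize(c['img'][130:430,165:425],(400,462));b=cv2.resize(t['img'][140:310,180:350],(400,462))
cv2.imwrite('pics/c7.png',cv2.cvtColor(np.hstack([a,b]),cv2.COLOR_RGB2BGR))
d=np.abs(c['img'].astype(int)-load('side1')['img']).max(2)
for n,(x,y) in dict(jar=(392,300),dish=(345,380),sa=(236,178),sb=(380,255),bearing=(303,308),trig=(317,192)).items(): print(n,d[y-12:y+12,x-12:x+12].max())
d=np.abs(t['img'].astype(int)-load('top3')['img']).max(2); print('wheel top diff',d[250:282,275:320].max())
"
```

```text
t 17.88 u,w,y [ 29.7 195.2  -0.2] Fu,Fw,Fy [-1.0, -0.1, -1.0] width 87.5 gf 0.0
jar 5
dish 5
sa 5
sb 4
bearing 5
trig 6
wheel top diff 18
```

View pics/c7.png

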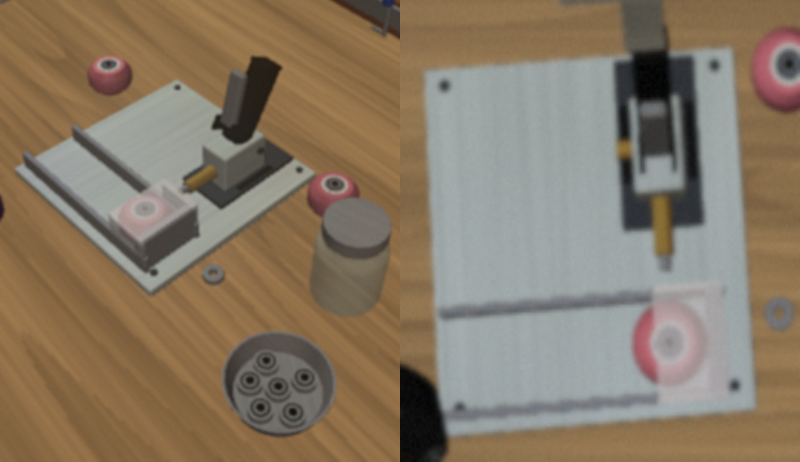

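```bash
python3 -c "
from h import *
t1=load('top1');t7=load('top7')
for y in list(range(-170,-154,1))+list(range(-14,46,1)):
    f=lambda c,z: np.mean([cv2.getRectSubPix(c['img'],(1,1),tuple(map(float,proj(c,wor((x,y,z))))))[0,0] for x in range(55,66,2)],0).round(0)
    rl=np.mean([cv2.getRectSubPix(t1['img'],(1,1),tuple(map(float,proj(t1,wor((x,y,30))))))[0,0].mean() for x in (27,28,29,91,92,93)]).round()
    print(y,f(t1,30),f(t7,30),rl)
"
```

```text
-170 [101.  80.  55.] [131. 104.  73.] 83.0
-169 [101.  81.  56.] [132. 106.  74.] 84.0
-168 [101.  83.  61.] [134. 111.  82.] 87.0
-167 [104.  89.  70.] [137. 119.  94.] 91.0
-166 [109. 100.  86.] [143. 132. 114.] 97.0
-165 [115. 111. 102.] [149. 145. 133.] 101.0
-164 [120. 121. 117.] [155. 158. 152.] 105.0
-163 [122. 126. 125.] [158. 164. 162.] 104.0
-162 [122. 128. 128.] [159. 166. 166.] 100.0
-161 [120. 125. 126.] [156. 165. 166.] 94.0
-160 [119. 117. 119.] [154. 164. 165.] 92.0
-159 [117. 107. 110.] [153. 162. 164.] 90.0
-158 [118.  94.  98.] [154. 164. 165.] 90.0
-157 [120.  83.  88.] [157. 165. 167.] 90.0
-156 [125.  75.  81.] [159. 167. 169.] 91.0
-155 [128.  71.  78.] [159. 168. 169.] 90.0
-14 [123. 130. 131.] [181. 136. 140.] 94.0
-13 [125. 132. 132.] [180. 150. 153.] 95.0
-12 [127. 133. 133.] [178. 162. 163.] 100.0
-11 [131. 135. 136.] [174. 166. 166.] 107.0
-10 [135. 136. 137.] [170. 166. 167.] 115.0
-9 [138. 138. 138.] [167. 164. 165.] 121.0
-8 [140. 139. 140.] [164. 161. 162.] 126.0
-7 [142. 140. 140.] [161. 158. 159.] 130.0
-6 [142. 140. 140.] [159. 155. 158.] 132.0
-5
[... 1480 characters left out ...]
 162.] 131.0
30 [130. 127. 129.] [166. 162. 164.] 131.0
31 [130. 126. 128.] [167. 163. 165.] 131.0
32 [129. 126. 128.] [167. 163. 165.] 129.0
33 [129. 126. 128.] [167. 163. 165.] 128.0
34 [129. 126. 127.] [167. 163. 165.] 128.0
35 [128. 125. 126.] [167. 163. 165.] 129.0
36 [127. 124. 126.] [166. 162. 164.] 129.0
37 [128. 124. 126.] [165. 162. 164.] 128.0
38 [126. 124. 126.] [165. 162. 164.] 125.0
39 [125. 125. 126.] [163. 163. 164.] 121.0
40 [124. 126. 127.] [162. 164. 165.] 117.0
41 [123. 127. 128.] [160. 164. 166.] 112.0
42 [122. 128. 129.] [159. 166. 166.] 109.0
43 [122. 129. 130.] [159. 167. 168.] 108.0
44 [122. 129. 130.] [159. 168. 169.] 110.0
45 [122. 128. 130.] [159. 168. 169.] 111.0
```

The stop face shows at y ≈ 27 mm, with the wheel's edge at 27 mm and its centre at 0, so it is seated. The trigger has sprung back and the bystanders are unchanged. Handing in.

```bash
python3 -c "
from plant import close_job
print(close_job())"
```

```text
the job is handed in; nothing more can be done
None
```

I handed the job in at about 18 s: the wheel rests against the stop, the trigger was squeezed fully at 20 N for about 3 s and sprang right back, and the jar, dish, spare wheels and bearing look unmoved in the camera images.

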